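# Refit the lid of an instrument case with its hinge pin

### The arm

A 6-joint arm with a two-finger parallel gripper is mounted at the origin on the work surface. World frame = base frame: x ahead of the robot, y to its left, z up, the work surface at z = 0. Lengths are in m, angles in degrees, forces in N, time in s.
With the tool pointing down it reaches from about 0.4 to 0.825 m from the base axis. Payload 7 kg.
Tool frame: the origin (TCP) lies between the finger pads; the fingertips stand 19 mm ahead of it and the grasp point (between the pads) is the TCP (r.tip_extent is the distance from the TCP to the fingertips, in m); z points along the fingers, y is the direction in which the jaws open and shut (so a half turn about z gives the same grasp; the last joint's range is limited). The gripper opens to 88 mm and grips with 3 to 60 N. Pads are 19 mm wide; open, the fingers measure 130 mm over their backs; the gripper's body (78 mm by 193 mm) begins 47 mm behind the grasp point.
Start: joints at [81.137, 20.546, 0.682, 0, -70.136, -16.507], TCP at [0.289, 0.61, 0.246] pointing down, gripper open.
Joint ranges: [-176.03, 176.03], [-82.01, 121.73], [-58.28, 71.71], [-173.87, 95.51], [-174.79, -0.11], [-173.66, 173.66]. Speed limits (degrees/s): [136.94, 136.94, 172.46, 180, 180, 180].

### API

Orientations are given as [roll, pitch, yaw] about the fixed x, y, z axes, in that order (R = Rz(yaw) Ry(pitch) Rx(roll)).
In Python, from plant import r, capture, workorder, spotter gives the robot as it stands.
- The arm moves only by the tool step_arm, never from a script. Its argument "motion" is a list of rows, each a list of 5 numbers: the finger opening in m, from 0 to 0.0876, then the shift along the tool's x, y, z in m, then the turn about the tool's z in rad. In form: [[grip, dx, dy, dz, roll], ...]. A call has 1 to 5 rows; each row is the pose to reach, as a shift and turn from the pose commanded when the call began, along the tool's axes at that moment; what a row does not reach only later rows make up. A row lasts 1/8 s, in which the tool goes at most 62.5 mm and 10.7 degrees, less where a joint would pass 70% of its speed; a pose out of reach is approached as far as the arm can. A call with a gripper value outside its range is refused whole. The fingers move at their own pace and stop on an object; "newtons" is the grip in N (left out, the last holds). Time passes only in rows, so rows that repeat a pose let the fingers close. It gives the time, the measured TCP pose, the force and the opening at its end, in the units of the state.
- r.get_state(): the state, without advancing time (a new reading comes with each control period).
- capture(name): name is "side" or "top" or "wrist"; returns a dict with "image" (400x640x3 uint8, red, green, blue), "z_map" (400x640 float32, m along the optical axis (not along the pixel's ray), 0 where there is no reading), "fx", "fy", "cx", "cy" (pixels), "pose" (4x4, takes a point from camera to world coordinates). Camera axes: x right, y down, z forward; pixel columns grow to the right and rows downward; lengths in m; the calibration is good to about 2 mm. A picture is of the moment at which its call begins.
- workorder.close_job(): hands the job in, once; it reports no verdict.
Trained networks look in the newest picture that a camera, given by its name, has taken for a name from the list of things; names that differ only in an ending like _2 or _b are one class to them, and where a whole thing is asked for, a point or a joint stands for the part that bears it (a point fixed in the world has none). Each returns a list of dicts, best first, with "p" (0 to 1); they miss things now and then, are a little off and sometimes report something else, mostly with a low value. They report only what shows in the picture. A call takes as long as a camera call. They do not tell look-alikes from the thing itself.
- spotter.regions_of(camera, label): "mask" (400x640 bool, what is visible of it).
- spotter.tip_of(camera, label): "location" ([x, y, z] in m, in world coordinates, good to about 4 mm: a listed point, or the origin of a listed thing).
The state is a dict: "time_s": time; "joints": joint angles; "qd": joint speeds; "joint_torque": joint torques, N m; "tcp_pos": TCP position; "eef_rot": TCP orientation; "contact_force": force on the tool from outside, world axes, zero at the start; "moment": the same for the moment, N m; "gripper_width": finger opening in m.
Only numpy, scipy, OpenCV 4.12 (cv2) and the standard library are available. Lean on these libraries where they do the work, as an engineer would, in place of code of your own. Each camera call takes 0.05 s, during which the arm holds its last target.

### The job

Put the lid back on the instrument case: slide the lid by its orange handle fully home until its orange knuckles line up between the steel ones, then push the red-headed hinge pin all the way in until its head sits against the steel knuckle, and last swing the yellow latch fully over the lid. Leave the bench things around it where they are.

Things in the scene. Friction and masses are not known exactly. Their poses are not given: they have to be found in the camera images.
- case: Black case fixed to the bench, 120 (x) by 170 (y) mm, rim 60 mm high, red circuit board inside. Origin: centre of its underside, z up; 'case' offsets are in this frame. +x is the hinge side (far from the robot), -x the front. Guides 10 mm high stand along the two y sides of the rim (inner faces at y = +-76.5 mm); the lid slides along x between them with 1.5 mm play each side.
- knuckle_line (a point): On the case: middle of the hinge axis (case x 73, y 0, z 70 mm), which runs along case y. Three steel knuckles (tubes, outer diameter 18, bore 12 mm) at case y = 55 to 85, -13 to 13, -85 to -55 mm stand on an aluminium carrier (x 60 to 88, top 60 mm high). Stops behind the two gaps (from x 82 mm, 75 mm high) halt the lid's knuckles exactly in line.
- pin_mouth (a point): On the case: centre of the outer face of the first steel knuckle (case x 73, y 85, z 70 mm); the pin goes in along case -y. Beyond it the carrier runs on as a ledge to y = 260 mm, top 60 mm high, on which the pin's head slides between lips 63 mm high (inner faces at x 63 and 83 mm).
- lid: Loose clear lid with grey edges, about 0.25 kg: plate 8 mm thick, x -62 to 58, y -75 to 75 mm from its origin (on the plate's underside); two orange knuckles (36 mm long, outer diameter 18, bore 12 mm) on its +x edge. Starts lying on the rim, axes along the case's, 25 to 40 mm short of home towards case -x. Home: origin 60 mm above the case's origin, knuckles against the stops.
- lid_knuckles (a point): On the lid: point on the axis of its knuckles, midway between them (lid x 73, y 0, z 10 mm). Meets knuckle_line when the lid is home.
- lid_handle (a point): Top centre of the lid's orange handle: an upright block 10 mm in x, 50 mm in y, rising 20 mm above the plate's top (lid x -30, y 0, z 28 mm; 88 mm above the bench).
- pin: Loose steel pin, about 90 g: shank diameter 10, 160 mm long along its -y, last 12 mm tapered; red head diameter 18, 12 mm thick, to +y. Origin on the axis at the head's inner face, which ends against the knuckle. Starts with its tip 10 to 24 mm inside the first knuckle, head on the ledge, axis 69 mm above the bench, parallel to case y. Pushed behind the head it slides with under 2 N.
- pin_head (a point): Centre of the outer face of the pin's red head, the face to push (12 mm from the pin's origin, along the pin's +y).
- latch_pivot (a point): On the case: pivot of the latch, at arm height (case x -35, y -98, z 75 mm). Vertical axis.
- latch_peg (a point): Top centre of the latch's upright yellow peg, diameter 12 mm, its top 101 mm above the bench, rising 24 mm above the flat yellow arm; 45 mm from the pivot.
- latch (a joint): Latch angle in rad. 0: the arm points from its pivot to case -x (front), beside the case. It grows clockwise seen from above; at 1.57 (a stop) the arm points to case +y, across the lid, about 4 mm above it. Starts at 0 to 0.4, stays where it is left; about 1 N at the peg moves it.
Not all that is in view belongs to the job. There is more than one size of the lid; the job needs the larger. There is more than one size of the pin; the one meant has the size given above.

How it is judged (in metres and radians):
On the way, in this order (a step that is already met when the one before it is completed fails the run):
1. the lid is pushed home: its knuckles are in line with the case's (within 4.5 mm) (distance between lid_knuckles and knuckle_line below 0.0045 m and angle between the z axis of lid and the z axis of case, either way round below 0.05 rad), for 0.2 s.
2. the pin is pushed through all the knuckles until its head is against the first one (within 4 mm) (distance between pin and pin_mouth below 0.004 m and angle between the y axis of pin and the y axis of case, either way round below 0.04 rad), for 0.2 s.
3. the latch is swung over the lid (past 1.4 rad) (value of joint latch above 1.4 rad), for 0.2 s.
At the end, for the whole second after the job is handed in: The lid lies flat and home on the case with its knuckles in line with the steel ones (within 5 mm), the pin runs through all five knuckles with its head against the first steel knuckle (within 4 mm), the latch is across the lid (past 1.4 rad), lid and pin are at rest (all of step 2 and distance between lid_knuckles and knuckle_line below 0.005 m and angle between the z axis of lid and the z axis of case, either way round below 0.05 rad and value of joint latch above 1.4 rad and linear speed of each of lid, pin below 0.01 m/s); the robot touches nothing.
It fails at once if a bystander (screwdriver, spanner, brass spacer, reel, jar, cup, circuit board) is moved more than 30 mm (distance of any of screwdriver, spanner, reel, jar, cup, board, spacer from where it was at the start of the episode above 0.03 m).
It also fails if it takes over 56 s, if anything falls off the work surface, if the arm or the gripper's body presses on something with over 40 N, if the wrist force passes 120 N, or if a joint passes its speed limit or range.

## Working session

There is one attempt and no reset: what is moved stays moved. The work goes in short steps, Python scripts to look and compute and a tool call to move; the robot and the scene stay as the last step left them, time stands still between calls to the robot, and variables do not carry over. Pictures are saved under pics/ and viewed, and the job is handed in when it is done.

Besides the shell and the picture viewer there is one more tool, called in YAML: its name, and indented under it one key for each argument. step_arm: Moves the arm, as the interface text tells. Its arguments: {"type":"object","properties":{"motion":{"type":"array","items":{"type":"array","items":{"type":"number"}}},"newtons":{"type":"number"}},"required":["motion"]}

```bash
mkdir -p pics
cat > h.py <<'E'
import numpy as np, cv2
from plant import r, capture, workorder, spotter
def save(n,c): cv2.imwrite(f'pics/{n}.png', c['image'][:,:,::-1])
def world(c,u,v,z=None):
    z=c['z_map'][int(v),int(u)] if z is None else z
    p=np.array([(u-c['cx'])/c['fx']*z,(v-c['cy'])/c['fy']*z,z,1]); return (c['pose']@p)[:3]
def proj(c,p):
    q=np.linalg.inv(c['pose'])@np.r_[p,1]; return q[0]/q[2]*c['fx']+c['cx'],q[1]/q[2]*c['fy']+c['cy']
def cloud(c):
    v,u=np.mgrid[0:400,0:640]; z=c['z_map']; P=np.stack([(u-c['cx'])/c['fx']*z,(v-c['cy'])/c['fy']*z,z],-1)
    return P@c['pose'][:3,:3].T+c['pose'][:3,3]
E
python3 - <<'E'
from h import *
print(r.get_state())
for n in ['side','top','wrist']:
    c=capture(n); save(n+'0',c); np.savez(n+'0.npz',**c)
    print(n,c['fx'],c['cx'],c['cy'],c['pose'].round(3).tolist())
    if n!='side' or 1:
      for l in ['case','knuckle_line','pin_mouth','lid','lid_knuckles','lid_handle','pin','pin_head','latch_pivot','latch_peg']:
        if n=='wrist': continue
        print(l,[(round(d['p'],2),np.round(d['location'],3).tolist(),np.round(proj(c,d['location'])).tolist()) for d in spotter.tip_of(n,l)][:4])
E
```

```text
{'time_s': 0.0, 'joints': array([ 8.11391228e+01,  2.05910444e+01,  6.34303937e-01, -2.05198641e-02,
       -7.01343896e+01, -1.65061368e+01]), 'qd': array([ 0.06951874,  0.02859532, -0.04386   , -0.00965443, -0.15751036,
        0.00581468]), 'joint_torque': array([-2.68888016e-04, -5.82726502e+01,  2.93058944e+01,  6.99716717e+00,
        6.95528928e-03, -1.82381032e-04]), 'tcp_pos': array([0.2890135 , 0.60950234, 0.24462983]), 'eef_rot': array([ 1.79907144e+02, -7.39922831e-03, -2.53739963e+01]), 'contact_force': array([-1.01291931, -0.04669923,  0.03822901]), 'moment': array([-0.00380674, -0.00214083,  0.02749176]), 'gripper_width': 0.08766107072635197}
side 443.89969103017785 317.01324199525976 200.48078654486756 [[0.99, -0.066, 0.124, 0.359], [-0.139, -0.567, 0.812, -0.714], [0.017, -0.821, -0.571, 0.7], [0.0, 0.0, 0.0, 1.0]]
case [(0.94, [0.539, -0.04, -0.002], [350.0, 283.0])]
knuckle_line [(0.6, [0.618, -0.042, 0.071], [389.0, 256.0]), (0.21, [0.508, -0.134, 0.078], [346.0, 291.0])]
pin_mouth []
lid [(0.9, [0.504, -0.043, 0.058], [336.0, 266.0])]
lid_knuckles [(0.83, [0.581,
[... 1014 characters left out ...]
.0, 203.0]), (0.61, [0.378, -0.232, 0.02], [464.0, 245.0]), (0.5, [0.504, -0.137, 0.071], [432.0, 195.0])]
pin [(0.77, [0.627, 0.191, 0.07], [311.0, 149.0]), (0.71, [0.408, 0.596, 0.011], [165.0, 228.0])]
pin_head [(0.72, [0.422, 0.596, 0.015], [165.0, 223.0]), (0.7, [0.623, 0.199, 0.069], [308.0, 151.0]), (0.6, [0.623, 0.042, 0.074], [366.0, 151.0])]
latch_pivot [(0.65, [0.504, -0.133, 0.07], [431.0, 196.0]), (0.64, [0.512, -0.046, 0.059], [397.0, 193.0])]
latch_peg [(0.58, [0.461, -0.126, 0.104], [432.0, 209.0])]
wrist 325.6377754317448 323.1277942540818 190.21410801437952 [[-0.429, -0.861, -0.274, 0.365], [-0.903, 0.408, 0.131, 0.574], [-0.001, 0.304, -0.953, 0.385], [0.0, 0.0, 0.0, 1.0]]
```

View pics/side0.png

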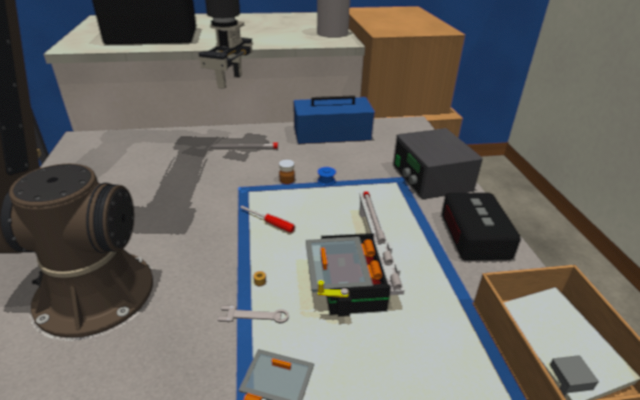

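View pics/top0.png

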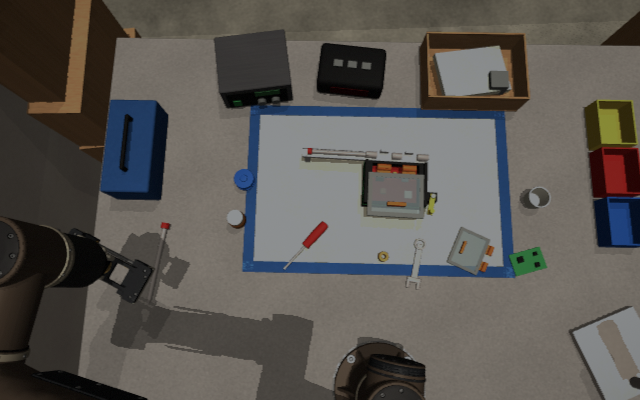

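Run:
```python
import cv2,numpy as np
a=cv2.imread('pics/top0.png')[120:260,270:490]; cv2.imwrite('pics/topcrop0.png',cv2.resize(a,None,fx=3.6,fy=3.6,interpolation=2))
a=cv2.imread('pics/side0.png')[170:390,240:460]; cv2.imwrite('pics/sidecrop0.png',cv2.resize(a,None,fx=2.7,fy=2.7,interpolation=2))
```

```text
(no output)
```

View pics/topcrop0.png

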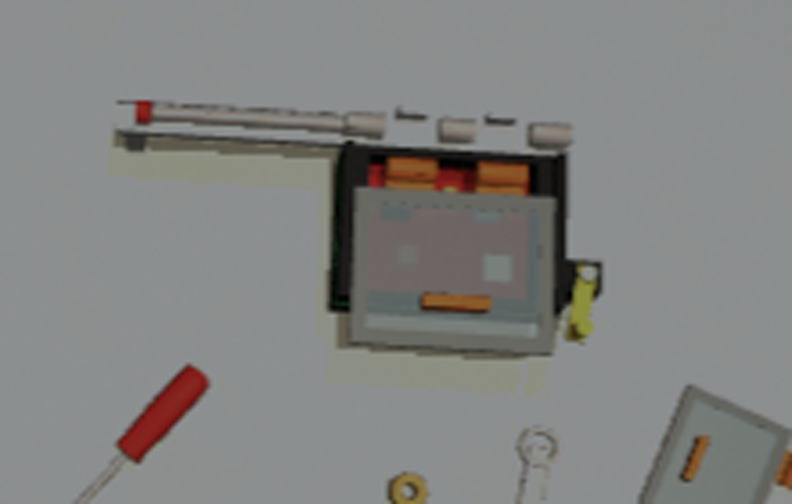

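View pics/sidecrop0.png

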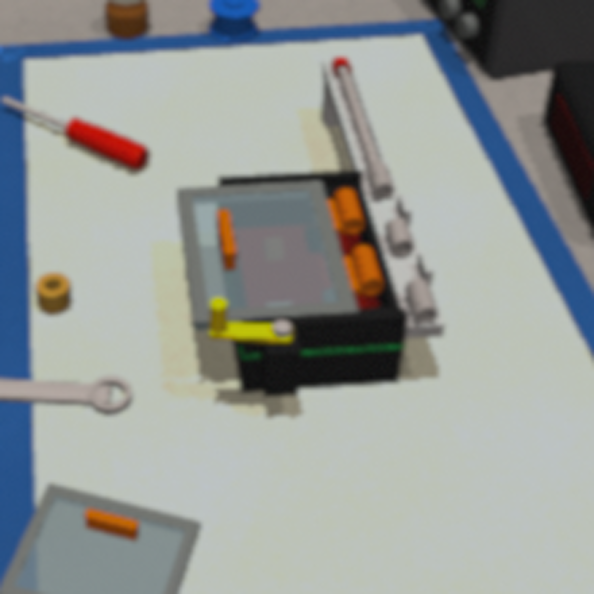

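Candidates (top image):
- **Lid:** the one on the case at (396,194) with handle (398,203), or the small one on the mat at (469,251) with handle (464,245).
- **Pin:** the one on the ledge with its red head at (308,151), or the long thin one on the bench at (165,226).

By the description I want the lid on the case and the pin on the ledge, and the crops confirm that the pin's tip is in the first knuckle. Next I'll measure the case pose.

Run:
```python
from h import *
for n in ['top','side']:
    c=dict(np.load(n+'0.npz')); P=cloud(c); im=cv2.cvtColor(c['image'],cv2.COLOR_RGB2HSV)
    H,S,V=[im[...,i].astype(int) for i in range(3)]
    x,y,z=P[...,0],P[...,1],P[...,2]
    roi=(x>.4)&(x<.7)&(y>-.2)&(y<.26)&(z>.03)&(z<.13)
    # pin+knuckles ridge
    m=roi&(x>.6)&(z>.066)&(z<.085)&(y>-.15)
    for lo in np.arange(-.14,.22,.02):
        k=m&(y>=lo)&(y<lo+.02)
        if k.sum()>3: print(n,'y%.2f'%lo,k.sum(),'x',x[k].mean().round(4),'zmax',z[k].max().round(4))
    org=roi&(H<18)&(H>5)&(S>150)&(V>60); red=roi&((H<4)|(H>172))&(S>150)&(x>.6)&(y>.15); yel=roi&(H>24)&(H<34)&(S>150)
    h=org&(z>.08)&(x<.53); 
    for nm,k in [('handle',h),('kn',org&(x>.55)),('red',red),('yel',yel),('peg',yel&(z>.085))]:
        if k.sum(): print(n,nm,k.sum(),P[k].mean(0).round(4),P[k].min(0).round(4),P[k].max(0).round(4))
    if h.sum(): print('handle rect',cv2.minAreaRect((P[h][:,:2]*1000).astype(np.float32)))
    k=roi&(abs(z-.068)<.004)&(x<.575)&(S<90)
    print('lid rect',cv2.minAreaRect((P[k][:,:2]*1000).astype(np.float32)))
```

```text
top y-0.14 13 x 0.6074 zmax 0.0806
top y-0.12 48 x 0.6085 zmax 0.0832
top y-0.10 22 x 0.6142 zmax 0.0796
top y-0.08 18 x 0.6227 zmax 0.0773
top y-0.06 35 x 0.6113 zmax 0.0825
top y-0.04 31 x 0.6121 zmax 0.0836
top y-0.02 20 x 0.6253 zmax 0.0799
top y0.00 19 x 0.6171 zmax 0.0824
top y0.02 51 x 0.6144 zmax 0.0819
top y0.04 36 x 0.615 zmax 0.0808
top y0.06 28 x 0.6172 zmax 0.0767
top y0.08 26 x 0.619 zmax 0.0776
top y0.10 27 x 0.6192 zmax 0.078
top y0.12 29 x 0.62 zmax 0.0785
top y0.14 30 x 0.6206 zmax 0.0767
top y0.16 29 x 0.6203 zmax 0.0784
top y0.18 39 x 0.6222 zmax 0.0801
top y0.20 9 x 0.6181 zmax 0.0809
top handle 67 [ 0.4769 -0.0365  0.0881] [ 0.4723 -0.0603  0.0821] [ 0.4811 -0.0118  0.0927]
top kn 239 [ 0.5772 -0.0419  0.0729] [ 0.5648 -0.1039  0.0306] [0.5934 0.0124 0.0838]
top red 23 [0.6225 0.1957 0.0754] [0.6148 0.1913 0.0725] [0.6303 0.1998 0.0801]
top yel 20 [ 0.4756 -0.1263  0.086 ] [ 0.4515 -0.1392  0.0744] [ 0.5007 -0.1194  0.102 ]
top peg 8 [ 0.4557 -0.1218  0.0985] [ 0.4515 -0.125   0.0858] [ 0.4591 -0.1194  0.102 ]
handle rect ((476.69586181640625, -36.06280517578125
[... 738 characters left out ...]
ide y0.18 36 x 0.6231 zmax 0.0787
side handle 76 [ 0.4775 -0.0433  0.0869] [ 0.4734 -0.0654  0.081 ] [ 0.4823 -0.0162  0.09  ]
side kn 409 [ 0.5797 -0.0441  0.0696] [ 0.5656 -0.0954  0.03  ] [0.5986 0.0351 0.0816]
side red 8 [0.6212 0.1921 0.0764] [0.6185 0.1875 0.0709] [0.625  0.1973 0.0787]
side yel 228 [ 0.4766 -0.1336  0.0798] [ 0.4532 -0.1444  0.0417] [ 0.5106 -0.1098  0.1028]
side peg 43 [ 0.4581 -0.1312  0.0965] [ 0.4537 -0.1349  0.0852] [ 0.4631 -0.1252  0.1028]
handle rect ((478.00128173828125, -40.867828369140625), (49.305702209472656, 8.043357849121094), 88.1153793334961)
lid rect ((509.674560546875, -52.17986297607422), (130.2610626220703, 198.9200897216797), 0.09605514258146286)
```

```bash
cat >> h.py <<'E'
def go(tx,ty,tz,yaw):
    s=r.get_state(); p=s['tcp_pos']; a=np.radians(s['eef_rot'][2]); d=np.array([tx,ty,tz])-p
    R=np.array([[np.cos(a),np.sin(a),0],[np.sin(a),-np.cos(a),0],[0,0,-1]])
    t=-(np.radians(yaw)-a); t=(t+np.pi)%(2*np.pi)-np.pi
    print('t',round(s['time_s'],2),'tcp',p.round(4),s['eef_rot'].round(2),'F',s['contact_force'].round(1),'w',round(s['gripper_width'],4),'j6',s['joints'][5].round(1))
    print('d',(R.T@d).round(4),'roll',round(t,4))
E
python3 -c "
from h import *
go(.478,-.04,.18,-92.5)"
```

```text
t 1.15 tcp [0.2893 0.6099 0.2456] [-180.     -0.    -25.37] F [0.2 0.1 0.6] w 0.0875 j6 -16.5
d [0.449  0.5063 0.0656] roll 1.1716
```

step_arm:
  motion:
    - [0.0876,0.04,0.045,0.006,0.18]
    - [0.0876,0.08,0.09,0.012,0.36]
    - [0.0876,0.12,0.135,0.018,0.54]
    - [0.0876,0.16,0.18,0.024,0.72]
    - [0.0876,0.2,0.225,0.03,0.9]

```text
time_s: 1.78
tcp_pos: [0.3738, 0.3191, 0.2157]
eef_rot: [-180.0, 0.0, -77.2]
contact_force: [1.0, 0.4, 0.5]
gripper_width: 0.0876
```

```bash
python3 -c "
from h import *
go(.478,-.04,.18,-92.5)"
```

```text
t 1.77 tcp [0.3738 0.3191 0.2157] [-1.7996e+02  3.0000e-02 -7.7250e+01] F [1.  0.4 0.5] w 0.0876 j6 -50.7
d [ 0.3732 -0.0224  0.0357] roll 0.2662
```

step_arm:
  motion:
    - [0.06,0.06,-0.004,0.007,0.12]
    - [0.06,0.12,-0.008,0.014,0.266]
    - [0.06,0.18,-0.011,0.021,0.266]
    - [0.06,0.24,-0.015,0.028,0.266]
    - [0.06,0.3,-0.018,0.035,0.266]

```text
time_s: 2.4
tcp_pos: [0.4594, 0.031, 0.1809]
eef_rot: [-179.9, 0.0, -92.1]
contact_force: [1.7, 0.5, 0.0]
gripper_width: 0.0599
```

```bash
python3 -c "
from h import *
go(.478,-.04,.18,-92.5)"
```

```text
t 2.4 tcp [0.4594 0.031  0.1809] [-1.7992e+02  3.0000e-02 -9.2140e+01] F [1.7 0.5 0. ] w 0.0599 j6 -30.6
d [ 0.0702 -0.0213  0.0009] roll 0.0063
```

step_arm:
  motion:
    - [0.06,0.04,-0.012,0.0,0.006]
    - [0.06,0.07,-0.021,0.0,0.006]
    - [0.06,0.07,-0.021,0.0,0.006]

```text
time_s: 2.78
tcp_pos: [0.4774, -0.0398, 0.1805]
eef_rot: [180.0, -0.0, -92.7]
contact_force: [0.5, -0.1, -0.0]
gripper_width: 0.0599
```

Run:
```python
from h import *
go(.478,-.04,.091,-92.5)
c=capture('wrist');save('wrist1',c);np.savez('w1.npz',**c)
for l in ['lid_handle','knuckle_line','lid_knuckles','latch_peg','latch_pivot']: print(l,[(round(d['p'],2),np.round(d['location'],4).tolist()) for d in spotter.tip_of('wrist',l)][:3])
```

```text
t 2.77 tcp [ 0.4774 -0.0398  0.1805] [ 1.80e+02 -1.00e-02 -9.27e+01] F [ 0.5 -0.1 -0. ] w 0.0599 j6 -21.5
d [ 0.0002 -0.0006  0.0895] roll -0.0034
lid_handle [(0.77, [0.4812, -0.04, 0.0884])]
knuckle_line [(0.96, [0.6131, -0.0492, 0.0685]), (0.17, [0.4583, -0.1245, 0.0991])]
lid_knuckles [(0.48, [0.5031, -0.1369, 0.0752])]
latch_peg [(0.72, [0.4569, -0.1261, 0.0996])]
latch_pivot [(0.92, [0.5029, -0.1379, 0.0763])]
```

View pics/wrist1.png

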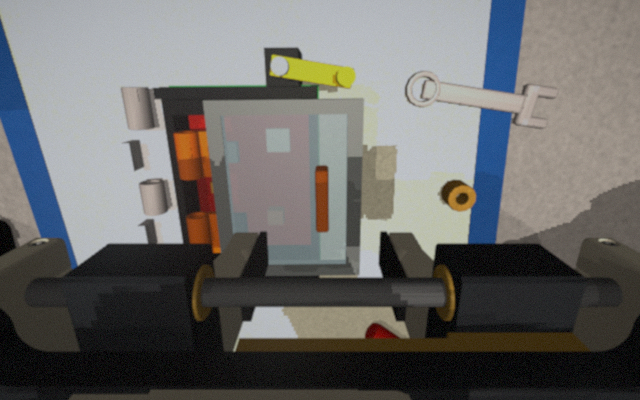

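Run:
```python
from h import *
c=dict(np.load('w1.npz')); P=cloud(c); im=cv2.cvtColor(c['image'],cv2.COLOR_RGB2HSV); H,S=im[...,0].astype(int),im[...,1]
x,y,z=[P[...,i] for i in range(3)]
k=(H<18)&(H>5)&(S>150)&(z>.084)&(z<.093)&(x<.53)&(x>.44)
print(k.sum(),P[k].mean(0),cv2.minAreaRect((P[k][:,:2]*1000).astype(np.float32)))
k=(S<60)&(x>.598)&(x<.63)&(z>.074)&(z<.083)
for a,b in [(-.14,-.1),(-.07,-.03),(.01,.05)]:
    q=k&(y>a)&(y<b)
    if q.sum(): print(q.sum(),P[q].mean(0))
k=(H>22)&(H<36)&(S>150)&(z>.096)&(z<.105); print(k.sum(),P[k].mean(0))
```

```text
647 [ 0.47935381 -0.04092748  0.08797465] ((479.3116149902344, -39.953330993652344), (48.33885192871094, 8.300604820251465), 87.51171112060547)
911 [ 0.61049464 -0.11463516  0.07769111]
673 [ 0.61380577 -0.04544945  0.07761079]
270 [ 0.4598342  -0.12812215  0.10149928]
```

step_arm:
  motion:
    - [0.06,0.0,-0.001,0.045,0.0]
    - [0.06,0.0,-0.001,0.075,0.0]
    - [0.06,0.0,-0.001,0.088,0.0]
    - [0.06,0.0,-0.001,0.088,0.0]
  newtons: 8

```text
time_s: 3.58
tcp_pos: [0.4781, -0.0378, 0.0923]
eef_rot: [179.9, -0.0, -92.5]
contact_force: [0.3, 0.2, 1.2]
gripper_width: 0.0601
```

step_arm:
  motion:
    - [0.0,0.0,0.0,0.0,0.0]
    - [0.0,0.0,0.0,0.0,0.0]
    - [0.0,0.0,0.0,0.0,0.0]
    - [0.0,0.0,0.0,0.0,0.0]

```text
time_s: 4.08
tcp_pos: [0.4783, -0.0381, 0.0929]
eef_rot: [-180.0, 0.0, -92.5]
contact_force: [0.3, -0.2, -0.1]
gripper_width: 0.0254
```

```bash
python3 -c "
from h import *
go(.511,-.0385,.091,-92.5)"
```

```text
t 4.08 tcp [ 0.4783 -0.0381  0.0929] [-1.7996e+02  1.0000e-02 -9.2530e+01] F [ 0.3 -0.2 -0.1] w 0.0254 j6 -21.5
d [-0.001  -0.0326  0.0019] roll -0.0005
```

step_arm:
  motion:
    - [0.0,0.0,0.0,0.0,0.0]
    - [0.0,0.0,0.0,0.0,0.0]
    - [0.0,0.0,0.0,0.0,0.0]
    - [0.0,0.0,0.0,0.0,0.0]

```text
time_s: 4.58
tcp_pos: [0.4783, -0.0381, 0.0926]
eef_rot: [-180.0, -0.0, -92.5]
contact_force: [0.2, 0.4, 2.1]
gripper_width: 0.0099
```

step_arm:
  motion:
    - [0.0,0.0,-0.006,0.0,0.0]
    - [0.0,0.0,-0.012,0.0,0.0]
    - [0.0,0.0,-0.018,0.0,0.0]
    - [0.0,0.0,-0.024,0.0,0.0]
    - [0.0,0.0,-0.026,0.0,0.0]

```text
time_s: 5.2
tcp_pos: [0.5031, -0.0396, 0.0926]
eef_rot: [179.8, -0.0, -92.5]
contact_force: [-7.1, 1.1, 10.1]
gripper_width: 0.0099
```

step_arm:
  motion:
    - [0.0,0.0,-0.003,0.0,0.0]
    - [0.0,0.0,-0.006,0.0,0.0]
    - [0.0,0.0,-0.007,0.0,0.0]

```text
time_s: 5.58
tcp_pos: [0.5099, -0.0399, 0.0926]
eef_rot: [179.8, -0.0, -92.5]
contact_force: [-6.9, -0.2, 10.0]
gripper_width: 0.0093
```

Run:
```python
from h import *
go(.511,-.0385,.091,-92.5)
c=capture('top');save('top2',c)
a=c['image'][120:260,270:490,::-1]; cv2.imwrite('pics/topcrop2.png',cv2.resize(a,None,fx=3.6,fy=3.6,interpolation=2))
for l in ['knuckle_line','lid_knuckles']: print(l,[(round(d['p'],2),np.round(d['location'],4).tolist()) for d in spotter.tip_of('top',l)][:3])
c=capture('side')
for l in ['knuckle_line','lid_knuckles']: print(l,[(round(d['p'],2),np.round(d['location'],4).tolist()) for d in spotter.tip_of('side',l)][:3])
a=c['image'][170:390,240:460,::-1]; cv2.imwrite('pics/sidecrop2.png',cv2.resize(a,None,fx=2.7,fy=2.7,interpolation=2))
```

```text
t 5.58 tcp [ 0.5099 -0.0399  0.0926] [ 1.7984e+02 -4.0000e-02 -9.2540e+01] F [-6.9 -0.2 10. ] w 0.0093 j6 -20.1
d [-0.0015 -0.001   0.0016] roll -0.0008
knuckle_line [(0.48, [0.6218, 0.1988, 0.0671])]
lid_knuckles [(0.68, [0.3424, -0.3016, 0.0039])]
knuckle_line [(0.67, [0.6147, -0.0448, 0.0712])]
lid_knuckles [(0.58, [0.6103, -0.0454, 0.0695])]
```

View pics/sidecrop2.png

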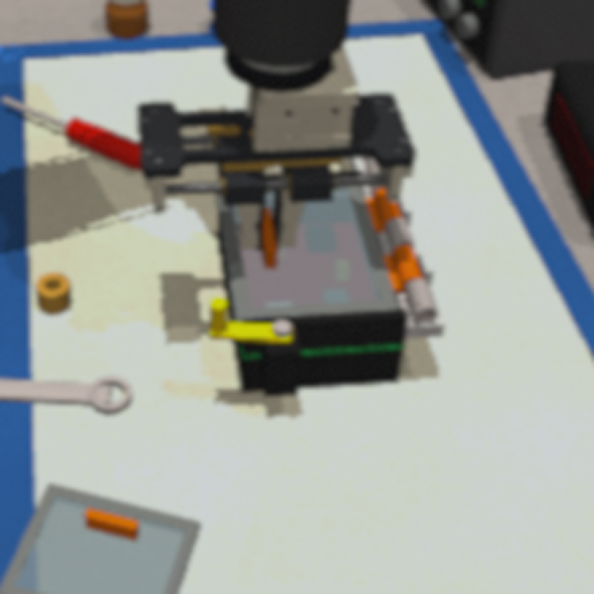

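The orange knuckles (crop ~(375,205), (405,265)) are between the steel ones, nearly in line. I'll keep pushing until the stops take up force.

step_arm:
  motion:
    - [0.0,0.0,-0.002,0.0,0.0]
    - [0.0,0.0,-0.004,0.0,0.0]
    - [0.0,0.0,-0.004,0.0,0.0]

```text
time_s: 6.25
tcp_pos: [0.5124, -0.0402, 0.0922]
eef_rot: [179.7, -0.1, -92.6]
contact_force: [-9.6, 1.8, 10.1]
gripper_width: 0.0097
```

step_arm:
  motion:
    - [0.0,0.0,-0.003,0.0,0.0]
    - [0.0,0.0,-0.004,0.0,0.0]
    - [0.0,0.0,-0.004,0.0,0.0]

```text
time_s: 6.62
tcp_pos: [0.5138, -0.0408, 0.0913]
eef_rot: [179.4, -0.1, -92.6]
contact_force: [-15.1, 2.9, 11.6]
gripper_width: 0.0124
```

step_arm:
  motion:
    - [0.03,0.0,0.004,0.0,0.0]
    - [0.04,0.0,0.006,0.0,0.0]
    - [0.04,0.0,0.006,0.0,0.0]
    - [0.04,0.0,0.006,-0.03,0.0]
    - [0.04,0.0,0.006,-0.08,0.0]

```text
time_s: 7.25
tcp_pos: [0.5123, -0.0398, 0.172]
eef_rot: [179.8, -0.1, -92.5]
contact_force: [1.3, 0.7, -0.2]
gripper_width: 0.04
```

```bash
cat > m.py <<'E'
from h import *
def meas():
    for n in ['wrist','side','top']:
        c=capture(n);P=cloud(c); im=cv2.cvtColor(c['image'],cv2.COLOR_RGB2HSV); H,S,V=[im[...,i].astype(int) for i in range(3)]
        x,y,z=[P[...,i] for i in range(3)]
        a=c['image'][:,:,::-1]; a={'wrist':a,'side':cv2.resize(a[170:390,240:460],None,fx=2.7,fy=2.7),'top':cv2.resize(a[120:260,270:490],None,fx=3.6,fy=3.6)}[n]
        import time; f=f'pics/{n}_{int(r.get_state()["time_s"]*100)}.png'; cv2.imwrite(f,a); print(f)
        o=(H<18)&(H>5)&(S>150)&(V>50)
        def pr(nm,k):
            if k.sum()>3: print(' ',n,nm,k.sum(),P[k].mean(0).round(4),P[k].min(0).round(4),P[k].max(0).round(4))
        pr('handle',o&(z>.084)&(z<.096)&(x<.55)&(x>.44)&(abs(y+.04)<.05))
        pr('lidkn',o&(x>.56)&(z>.073)&(x<.64)&(y>-.15)&(y<.1))
        for a,b in [(-.14,-.1),(-.06,-.03),(.02,.05)]: pr('steel',(S<60)&(x>.59)&(x<.64)&(z>.073)&(z<.085)&(y>a)&(y<b))
        pr('red',((H<4)|(H>172))&(S>150)&(x>.59)&(x<.65)&(y>.03)&(y<.25)&(z>.06)&(z<.09))
        pr('peg',(H>22)&(H<36)&(S>150)&(z>.096)&(z<.107)&(y>-.2)&(y<0)&(x>.4))
        for l in ['pin','pin_head','lid_knuckles','knuckle_line']: print('  ',l,[(round(d['p'],2),np.round(d['location'],4).tolist()) for d in spotter.tip_of(n,l)][:2])
E
python3 -c "
from m import *
go(.511,-.0385,.091,-92.5);meas()"
```

```text
t 7.25 tcp [ 0.5123 -0.0398  0.172 ] [ 1.7979e+02 -6.0000e-02 -9.2520e+01] F [ 1.3  0.7 -0.2] w 0.04 j6 -20.0
d [-0.0012  0.0014  0.081 ] roll -0.0004
pics/wrist_730.png
  wrist handle 755 [ 0.5128 -0.0431  0.0879] [ 0.5075 -0.0662  0.0843] [ 0.5176 -0.0165  0.0905]
  wrist lidkn 1636 [ 0.6133 -0.0603  0.0774] [ 0.6046 -0.0973  0.073 ] [ 0.6262 -0.0064  0.0807]
  wrist steel 1003 [ 0.6107 -0.1145  0.0775] [ 0.6033 -0.1285  0.073 ] [ 0.6206 -0.1     0.0808]
  wrist steel 711 [ 0.6136 -0.0446  0.0774] [ 0.6061 -0.0573  0.073 ] [ 0.6234 -0.0301  0.0809]
  wrist peg 336 [ 0.46   -0.1283  0.1012] [ 0.4538 -0.134   0.0962] [ 0.4654 -0.1225  0.1033]
   pin []
   pin_head []
   lid_knuckles []
   knuckle_line [(0.92, [0.6141, -0.047, 0.0665])]
pics/side_755.png
  side handle 53 [ 0.5104 -0.0457  0.0876] [ 0.5066 -0.0664  0.084 ] [ 0.514  -0.0198  0.0901]
  side lidkn 140 [ 0.6126 -0.0493  0.0774] [ 0.6053 -0.0979  0.073 ] [0.6205 0.0079 0.0804]
  side steel 91 [ 0.6111 -0.1154  0.0769] [ 0.6023 -0.1291  0.0732] [ 0.621  -0.1003  0.0803]
  side steel 65 [ 0.6138 -0.0461  0.0773] [ 0.6067 -0.0583  0.0733] [ 0.6229 -0.0311  0.081 ]
  side steel 43 [0.6172 0.0304 0.077 ] [0.6089 0.0201 0.0736] [0.626  0.0467 0.0804]
  side peg 33 [ 0.459  -0.1296  0.1002] [ 0.4534 -0.1346  0.0962] [ 0.465  -0.1242  0.1032]
   pin [(0.86, [0.4096, 0.5978, 0.0145]), (0.58, [0.5398, -0.0376, -0.0002])]
   pin_head [(0.73, [0.4223, 0.5945, 0.0119])]
   lid_knuckles [(0.7, [0.6146, -0.043, 0.0719])]
   knuckle_line [(0.64, [0.6165, -0.0438, 0.0692])]
pics/top_780.png
  top handle 6 [ 0.5112 -0.0171  0.0897] [ 0.507  -0.0186  0.0856] [ 0.5145 -0.0152  0.0931]
  top peg 5 [ 0.4549 -0.1211  0.0999] [ 0.4513 -0.1247  0.0963] [ 0.4594 -0.1196  0.1058]
   pin [(0.89, [0.4084, 0.5947, 0.0096])]
   pin_head []
   lid_knuckles [(0.69, [0.3426, -0.2993, 0.0057])]
   knuckle_line []
```

View pics/wrist_730.png

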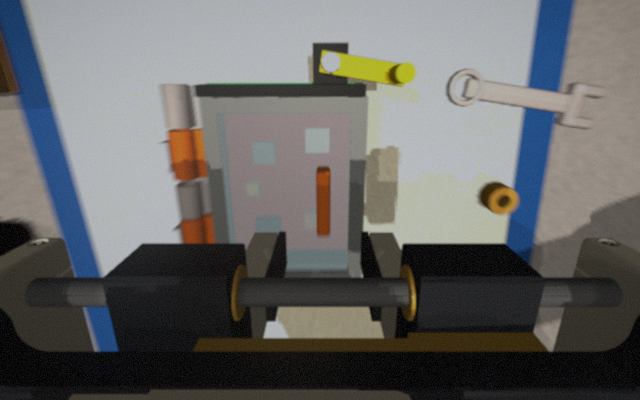

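Lid home: the handle moved 33 mm and the knuckle rows agree within 1 mm. Next is the pin.

```bash
python3 -c "
from h import *
go(.6265,.24,.16,-92.5)"
```

```text
t 8.0 tcp [ 0.5131 -0.0396  0.1723] [ 1.7997e+02 -1.0000e-02 -9.2520e+01] F [-0.7 -0.2  0.3] w 0.04 j6 -20.0
d [-0.2844 -0.101   0.0123] roll -0.0004
```

step_arm:
  motion:
    - [0.0,-0.056,-0.02,0.0,0.0]
    - [0.0,-0.112,-0.04,0.0,0.0]
    - [0.0,-0.168,-0.06,0.004,0.0]
    - [0.0,-0.224,-0.08,0.008,0.0]
    - [0.0,-0.284,-0.101,0.012,0.0]

```text
time_s: 8.62
tcp_pos: [0.6267, 0.2404, 0.1605]
eef_rot: [-180.0, -0.0, -92.5]
contact_force: [1.6, -0.1, -0.4]
gripper_width: 0.001
```

step_arm:
  motion:
    - [0.0,0.0,0.0,0.0,0.0]
    - [0.0,0.0,0.0,0.0,0.0]

```text
time_s: 8.88
tcp_pos: [0.6257, 0.2386, 0.1599]
eef_rot: [179.9, -0.0, -92.5]
contact_force: [0.1, -0.1, 0.2]
gripper_width: 0.0006
```

Run:
```python
from m import *
go(.6265,.225,.086,-92.5)
meas()
```

```text
t 8.88 tcp [0.6257 0.2386 0.1599] [ 1.7993e+02 -5.0000e-02 -9.2490e+01] F [ 0.1 -0.1  0.2] w 0.0006 j6 -40.0
d [ 0.0136 -0.0014  0.0739] roll 0.0002
pics/wrist_892.png
  wrist red 372 [0.6251 0.1941 0.0764] [0.6173 0.1888 0.0686] [0.6331 0.1997 0.0799]
   pin [(0.66, [0.623, 0.1908, 0.0666])]
   pin_head [(0.83, [0.6235, 0.1995, 0.0719])]
   lid_knuckles [(0.55, [0.6266, 0.2008, 0.0718])]
   knuckle_line []
pics/side_917.png
  side handle 69 [ 0.5111 -0.0435  0.0873] [ 0.5071 -0.0672  0.0844] [ 0.5158 -0.0176  0.0899]
  side lidkn 146 [ 0.6123 -0.05    0.0774] [ 0.6046 -0.0967  0.073 ] [0.6209 0.004  0.0811]
  side steel 94 [ 0.6109 -0.1158  0.0771] [ 0.6032 -0.1294  0.0732] [ 0.62   -0.1003  0.0813]
  side steel 69 [ 0.6144 -0.0451  0.0768] [ 0.6067 -0.0584  0.0731] [ 0.6231 -0.0305  0.0802]
  side steel 41 [0.6169 0.0309 0.0771] [0.61   0.02   0.0732] [0.6261 0.0489 0.0801]
  side red 10 [0.6215 0.1922 0.0765] [0.6181 0.1843 0.0713] [0.6271 0.1998 0.0809]
  side peg 30 [ 0.4595 -0.1305  0.1005] [ 0.4551 -0.1356  0.0966] [ 0.4649 -0.1247  0.1038]
   pin [(0.69, [0.6216, 0.1876, 0.07
[... 490 characters left out ...]
  0.0783] [ 0.5963 -0.1243  0.0732] [ 0.6184 -0.1     0.0843]
  top steel 48 [ 0.6129 -0.0437  0.0772] [ 0.6048 -0.06    0.0734] [ 0.6205 -0.0316  0.0834]
  top steel 55 [0.6145 0.0335 0.0773] [0.5906 0.0202 0.0733] [0.6242 0.0491 0.0841]
  top red 23 [0.6225 0.1957 0.0753] [0.6154 0.1914 0.0691] [0.6302 0.1998 0.0802]
  top peg 4 [ 0.4552 -0.1216  0.0995] [ 0.4516 -0.1252  0.0977] [ 0.4587 -0.1191  0.102 ]
   pin [(0.96, [0.4054, 0.596, 0.0102]), (0.6, [0.6113, -0.0419, 0.0666])]
   pin_head [(0.72, [0.425, 0.5947, 0.0139]), (0.55, [0.624, 0.1976, 0.0708])]
   lid_knuckles [(0.94, [0.6139, -0.045, 0.0712]), (0.24, [0.6184, 0.0423, 0.073])]
   knuckle_line [(0.66, [0.6118, -0.0382, 0.0639])]
```

step_arm:
  motion:
    - [0.0,0.0,0.0,0.035,0.0]
    - [0.0,0.0,0.0,0.065,0.0]
    - [0.0,0.0,0.0,0.074,0.0]
    - [0.0,0.01,0.0,0.074,0.0]
    - [0.0,0.02,0.0,0.074,0.0]

```text
time_s: 10.25
tcp_pos: [0.6259, 0.2182, 0.088]
eef_rot: [-179.9, 0.0, -92.5]
contact_force: [0.0, 0.3, -0.7]
gripper_width: 0.0004
```

step_arm:
  motion:
    - [0.0,0.01,0.0,0.0,0.0]
    - [0.0,0.02,0.0,0.0,0.0]
    - [0.0,0.03,0.0,0.0,0.0]

```text
time_s: 10.62
tcp_pos: [0.6241, 0.1879, 0.0872]
eef_rot: [-180.0, 0.0, -92.5]
contact_force: [0.8, 0.6, -0.2]
gripper_width: 0.0002
```

Run:
```python
from h import *
go(.6185,.0635,.086,-92.5)
c=capture('wrist');save('w3',c)
```

```text
t 10.62 tcp [0.6241 0.1879 0.0872] [-1.7996e+02  3.0000e-02 -9.2530e+01] F [ 0.8  0.6 -0.2] w 0.0002 j6 -36.4
d [1.246e-01 1.000e-04 1.200e-03] roll -0.0005
```

View pics/w3.png

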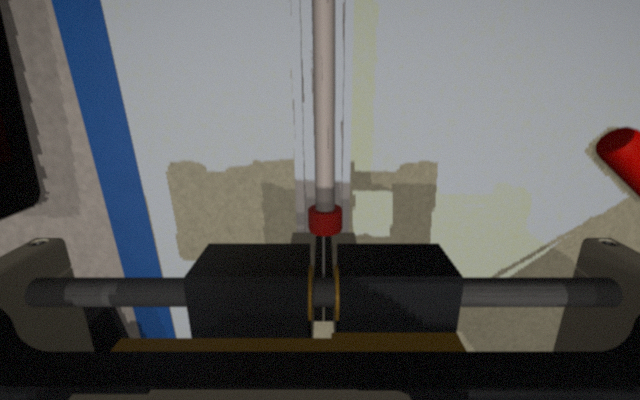

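The red head at (325,220) sits centred ahead of the closed fingers and moves with them. I'll keep pushing.

step_arm:
  motion:
    - [0.0,0.01,0.0,0.0,0.0]
    - [0.0,0.02,0.0,0.0,0.0]
    - [0.0,0.03,0.0,0.0,0.0]
    - [0.0,0.04,0.0,0.0,0.0]
    - [0.0,0.05,0.0,0.0,0.0]

```text
time_s: 11.3
tcp_pos: [0.6217, 0.1379, 0.0866]
eef_rot: [180.0, -0.0, -92.5]
contact_force: [-0.5, 0.6, -0.2]
gripper_width: 0.0007
```

step_arm:
  motion:
    - [0.0,0.01,0.0,0.0,0.0]
    - [0.0,0.02,0.0,0.0,0.0]
    - [0.0,0.03,0.0,0.0,0.0]
    - [0.0,0.04,0.0,0.0,0.0]
    - [0.0,0.05,0.0,0.0,0.0]

```text
time_s: 11.92
tcp_pos: [0.6196, 0.0881, 0.0867]
eef_rot: [-180.0, 0.0, -92.5]
contact_force: [0.9, 1.7, 0.8]
gripper_width: 0.0008
```

Run:
```python
from m import *
go(.6185,.0635,.086,-92.5)
meas()
```

```text
t 11.93 tcp [0.6196 0.0881 0.0867] [-1.7999e+02  1.0000e-02 -9.2520e+01] F [0.9 1.7 0.8] w 0.0008 j6 -28.5
d [0.0246 0.     0.0007] roll -0.0003
pics/wrist_1197.png
  wrist handle 439 [ 0.5153 -0.019   0.0871] [ 0.5089 -0.0222  0.084 ] [ 0.5198 -0.0162  0.0896]
  wrist lidkn 3679 [ 0.6163 -0.0046  0.0863] [ 0.5852 -0.0291  0.073 ] [0.6395 0.0767 0.2259]
  wrist steel 1758 [0.6182 0.0318 0.0771] [0.6095 0.02   0.073 ] [0.6267 0.05   0.081 ]
  wrist red 716 [0.6191 0.0698 0.076 ] [0.6112 0.0643 0.0651] [0.6274 0.0784 0.0791]
   pin [(0.56, [0.6185, 0.066, 0.0637])]
   pin_head [(0.57, [0.621, 0.0772, 0.0746])]
   lid_knuckles []
   knuckle_line []
pics/side_1222.png
  side handle 67 [ 0.5111 -0.0439  0.0875] [ 0.5069 -0.0664  0.0843] [ 0.5155 -0.0184  0.0904]
  side lidkn 143 [ 0.6125 -0.0493  0.0774] [ 0.6039 -0.0975  0.073 ] [0.6213 0.005  0.081 ]
  side steel 91 [ 0.611  -0.1155  0.077 ] [ 0.6037 -0.1295  0.0731] [ 0.62   -0.1003  0.0804]
  side steel 65 [ 0.6143 -0.0451  0.0771] [ 0.6071 -0.0578  0.0733] [ 0.6228 -0.0303  0.0809]
  side steel 46 [0.6166 0.0314 0.0769] [0.5934 0.020
[... 556 characters left out ...]
.5154 -0.0151  0.0939]
  top lidkn 145 [ 0.6123 -0.0428  0.0777] [ 0.5977 -0.0951  0.073 ] [0.6225 0.0064 0.0839]
  top steel 51 [ 0.609  -0.1126  0.0778] [ 0.5964 -0.1247  0.0731] [ 0.6186 -0.1003  0.0833]
  top steel 55 [ 0.6123 -0.0438  0.0779] [ 0.6036 -0.0594  0.073 ] [ 0.6206 -0.0315  0.0831]
  top steel 51 [0.6153 0.0325 0.077 ] [0.5989 0.0218 0.073 ] [0.6246 0.0443 0.0833]
  top peg 5 [ 0.455  -0.1212  0.0992] [ 0.4514 -0.1248  0.0981] [ 0.4591 -0.1195  0.1002]
   pin [(0.65, [0.6111, -0.0415, 0.0682]), (0.64, [0.4087, 0.5926, 0.014])]
   pin_head [(0.63, [0.4245, 0.5936, 0.0137])]
   lid_knuckles [(0.9, [0.6159, -0.0425, 0.0689]), (0.86, [0.342, -0.2995, 0.0061])]
   knuckle_line []
```

Going well. Last ~24 mm until it seats.

step_arm:
  motion:
    - [0.0,0.008,0.0,0.0,0.0]
    - [0.0,0.015,0.0,0.0,0.0]
    - [0.0,0.02,0.0,0.0,0.0]
    - [0.0,0.022,0.0,0.0,0.0]
    - [0.0,0.022,0.0,0.0,0.0]

```text
time_s: 13.3
tcp_pos: [0.6184, 0.0664, 0.0866]
eef_rot: [180.0, -0.0, -92.5]
contact_force: [-0.0, 1.1, -0.0]
gripper_width: 0.0004
```

step_arm:
  motion:
    - [0.0,0.002,0.0,0.0,0.0]
    - [0.0,0.003,0.0,0.0,0.0]
    - [0.0,0.004,0.0,0.0,0.0]

```text
time_s: 13.68
tcp_pos: [0.6185, 0.0637, 0.0866]
eef_rot: [-180.0, 0.1, -92.5]
contact_force: [-2.0, 7.9, -0.6]
gripper_width: 0.001
```

Force jumped to 8 N at the expected position, so the head has seated. I'll hold briefly, back off, lift and check.

step_arm:
  motion:
    - [0.0,0.001,0.0,0.0,0.0]
    - [0.0,0.001,0.0,0.0,0.0]
    - [0.0,-0.015,0.0,0.0,0.0]
    - [0.0,-0.03,0.0,0.0,0.0]
    - [0.0,-0.03,0.0,-0.05,0.0]

```text
time_s: 14.3
tcp_pos: [0.6173, 0.0933, 0.1332]
eef_rot: [179.6, -0.2, -92.5]
contact_force: [1.2, 0.5, 0.5]
gripper_width: 0.0004
```

Run:
```python
from m import *
meas()
go(.459,-.129,.16,-92.5)
```

```text
pics/wrist_1435.png
  wrist handle 531 [ 0.5147 -0.0217  0.0873] [ 0.5088 -0.0277  0.084 ] [ 0.5192 -0.0159  0.0903]
  wrist lidkn 2417 [ 6.16e-01 -2.00e-04  9.74e-02] [ 0.5836 -0.0313  0.073 ] [0.6399 0.0735 0.2727]
  wrist steel 166 [ 0.6154 -0.0325  0.0771] [ 0.6077 -0.0345  0.0735] [ 0.624  -0.0307  0.0801]
  wrist steel 981 [0.6182 0.0303 0.0774] [0.6097 0.0201 0.073 ] [0.6269 0.041  0.0804]
  wrist red 451 [0.6192 0.0471 0.0764] [0.6111 0.0417 0.0693] [0.6277 0.0528 0.0792]
   pin [(0.79, [0.6172, 0.0455, 0.0706])]
   pin_head [(0.77, [0.6214, 0.055, 0.0725])]
   lid_knuckles []
   knuckle_line []
pics/side_1460.png
  side handle 68 [ 0.5111 -0.0438  0.0876] [ 0.507  -0.068   0.0843] [ 0.5156 -0.019   0.0906]
  side lidkn 142 [ 0.6125 -0.05    0.0773] [ 0.6047 -0.0984  0.073 ] [0.6217 0.0052 0.0812]
  side steel 92 [ 0.6111 -0.1159  0.0771] [ 0.6032 -0.1305  0.0731] [ 0.6206 -0.1003  0.0809]
  side steel 66 [ 0.6139 -0.0456  0.0772] [ 0.6067 -0.0573  0.0733] [ 0.6232 -0.033   0.0799]
  side steel 41 [0.6166 0.0297 0.0772] [0.6093 0.0205 0.0734] [0.626  0.0398 0.0804]
  side red
[... 843 characters left out ...]
]
  top steel 47 [0.6141 0.0326 0.0776] [0.5923 0.0222 0.0731] [0.6245 0.0438 0.0847]
  top red 11 [0.6133 0.0462 0.0762] [0.6086 0.0438 0.0728] [0.6197 0.0493 0.079 ]
  top peg 4 [ 0.4553 -0.1218  0.0986] [ 0.4518 -0.1254  0.096 ] [ 0.459  -0.1196  0.1014]
   pin [(0.96, [0.4076, 0.594, 0.0116]), (0.39, [0.6212, 0.044, 0.0698])]
   pin_head [(0.8, [0.4246, 0.5951, 0.0116]), (0.73, [0.5452, -0.0467, 0.0584])]
   lid_knuckles [(0.69, [0.3391, -0.3017, 0.0071]), (0.59, [0.6128, -0.0475, 0.0708])]
   knuckle_line [(0.7, [0.6122, -0.044, 0.0673])]
t 15.05 tcp [0.6196 0.0926 0.1364] [ 1.7998e+02 -1.0000e-02 -9.2530e+01] F [-0.2  0.1  0.2] w 0.0004 j6 -28.9
d [ 0.2285  0.1507 -0.0236] roll -0.0005
```

```bash
python3 -c "
import cv2;a=cv2.imread('pics/wrist_1435.png')[0:240,180:480];cv2.imwrite('pics/wc.png',cv2.resize(a,None,fx=2.4,fy=2.4))"
```

```text
(no output)
```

View pics/wc.png

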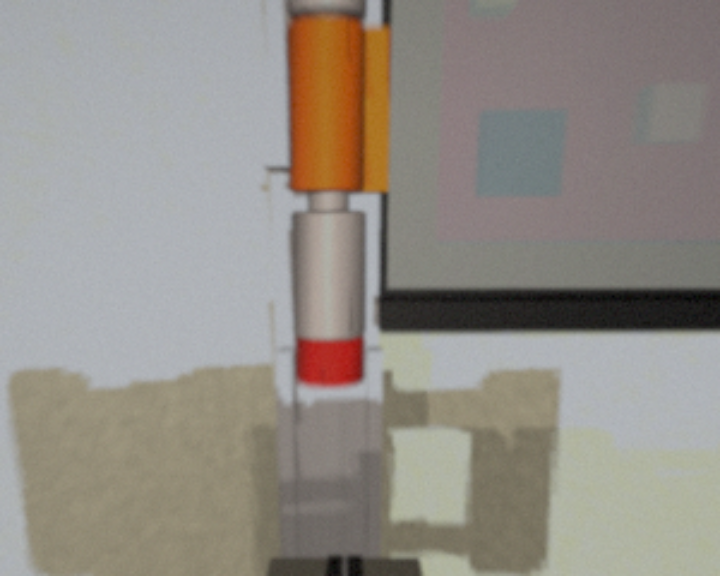

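The head is flush with the steel knuckle (crop ~(330,360)), and the shank shows through the gap into the orange knuckle. Next is the latch.

step_arm:
  motion:
    - [0.03,0.045,0.03,-0.024,0.0]
    - [0.03,0.09,0.06,-0.024,0.0]
    - [0.03,0.137,0.09,-0.024,0.0]
    - [0.03,0.183,0.12,-0.024,0.0]
    - [0.03,0.2285,0.151,-0.024,0.0]

```text
time_s: 15.68
tcp_pos: [0.4577, -0.1302, 0.1609]
eef_rot: [-180.0, -0.0, -92.5]
contact_force: [-0.7, -0.7, -0.8]
gripper_width: 0.0297
```

step_arm:
  motion:
    - [0.03,0.0,0.0,0.0,0.0]
    - [0.03,0.0,0.0,0.0,0.0]

```text
time_s: 15.92
tcp_pos: [0.4592, -0.1291, 0.1611]
eef_rot: [-179.9, 0.0, -92.6]
contact_force: [0.7, 0.3, 0.9]
gripper_width: 0.0301
```

Run:
```python
from h import *
c=capture('wrist');save('w5',c)
go(.459,-.1287,.1,-92.5)
```

```text
t 15.97 tcp [ 0.4595 -0.1287  0.1609] [-179.95    0.    -92.52] F [-0.6  0.1  1. ] w 0.03 j6 -10.6
d [0.     0.0005 0.0609] roll -0.0003
```

View pics/w5.png

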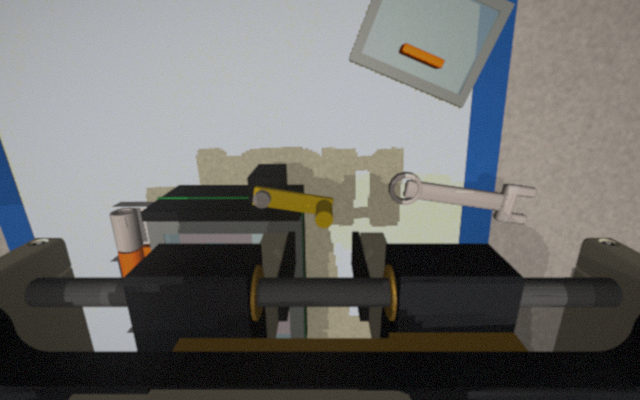

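The peg at (323,215) lies centred between the fingers. I'll descend and grip it.

step_arm:
  motion:
    - [0.03,0.0,0.0,0.03,0.0]
    - [0.03,0.0,0.0,0.05,0.0]
    - [0.03,0.0,0.0,0.06,0.0]
    - [0.0,0.0,0.0,0.06,0.0]
    - [0.0,0.0,0.0,0.06,0.0]
  newtons: 8

```text
time_s: 16.6
tcp_pos: [0.4595, -0.1287, 0.1013]
eef_rot: [-179.9, -0.0, -92.5]
contact_force: [0.4, -0.7, -0.7]
gripper_width: 0.0155
```

step_arm:
  motion:
    - [0.0,0.0,0.0,0.0,0.0]
    - [0.0,0.0,0.0,0.0,0.0]

```text
time_s: 16.85
tcp_pos: [0.4589, -0.1289, 0.1012]
eef_rot: [-180.0, 0.0, -92.5]
contact_force: [-2.0, 1.0, 2.6]
gripper_width: 0.0114
```

Run:
```python
from h import *
go(.5035,-.0917,.1,-92.5)
s=r.get_state(); a=np.radians(s['eef_rot'][2]); pv=np.array([.5015,-.1367]); p=s['tcp_pos'][:2]
v=p-pv; R=np.hypot(*v); a0=np.arctan2(v[1],v[0]); print('r',R,'ang',np.degrees(a0))
for t in np.linspace(a0,np.radians(87.5),11)[1:]:
    d=pv+R*np.array([np.cos(t),np.sin(t)])-p
    print((d@[np.cos(a),np.sin(a)]).round(4),(d@[np.sin(a),-np.cos(a)]).round(4))
```

```text
t 16.85 tcp [ 0.4589 -0.1289  0.1012] [-1.7996e+02  1.0000e-02 -9.2520e+01] F [-2.   1.   2.6] w 0.0114 j6 -10.6
d [-0.0391 -0.0429  0.0012] roll -0.0004
r 0.04329696505485801 ang 169.58664161659263
-0.0061 -0.0013
-0.0119 -0.0034
-0.0173 -0.0064
-0.0223 -0.0101
-0.0267 -0.0144
-0.0304 -0.0194
-0.0334 -0.0248
-0.0356 -0.0306
-0.0369 -0.0367
-0.0374 -0.0429
```

step_arm:
  motion:
    - [0.0,-0.006,-0.0013,0.0,0.0]
    - [0.0,-0.012,-0.0034,0.0,0.0]
    - [0.0,-0.0175,-0.0064,0.0,0.0]
    - [0.0,-0.0225,-0.01,0.0,0.0]
    - [0.0,-0.027,-0.0144,0.0,0.0]

```text
time_s: 17.48
tcp_pos: [0.4729, -0.102, 0.1004]
eef_rot: [179.8, 0.0, -92.6]
contact_force: [-8.4, 3.4, 5.4]
gripper_width: 0.0118
```

```bash
python3 -c "
from h import *
go(.5035,-.0925,.1,-92.5)"
```

```text
t 17.48 tcp [ 0.4729 -0.102   0.1004] [ 1.7984e+02  2.0000e-02 -9.2550e+01] F [-8.4  3.4  5.4] w 0.0118 j6 -13.6
d [-0.0108 -0.0302  0.0004] roll -0.0009
```

step_arm:
  motion:
    - [0.0,-0.005,-0.0055,0.0,0.0]
    - [0.0,-0.0085,-0.0125,0.0,0.0]
    - [0.0,-0.0105,-0.02,0.0,0.0]
    - [0.0,-0.0115,-0.0275,0.0,0.0]
    - [0.0,-0.0115,-0.032,0.0,0.0]

```text
time_s: 18.1
tcp_pos: [0.5054, -0.0919, 0.0999]
eef_rot: [179.8, 0.0, -92.6]
contact_force: [-13.0, 9.0, 6.7]
gripper_width: 0.0119
```

```bash
python3 -c "
from h import *
go(.5035,-.0925,.1,-92.5)"
```

```text
t 18.1 tcp [ 0.5054 -0.0919  0.0999] [ 1.798e+02  2.000e-02 -9.255e+01] F [-13.    9.    6.7] w 0.0119 j6 -14.0
d [ 0.0007  0.0019 -0.0001] roll -0.0009
```

Against the stop (13 N). I'll release gently and lift.

step_arm:
  motion:
    - [0.0,0.0,0.001,0.0,0.0]
    - [0.025,0.0,0.001,0.0,0.0]
    - [0.025,0.0,0.001,0.0,0.0]
    - [0.025,0.0,0.001,-0.03,0.0]
    - [0.025,0.0,0.001,-0.08,0.0]

```text
time_s: 18.73
tcp_pos: [0.5053, -0.0928, 0.1804]
eef_rot: [179.8, -0.0, -92.5]
contact_force: [1.4, 0.3, -0.2]
gripper_width: 0.025
```

step_arm:
  motion:
    - [0.025,-0.06,0.0,-0.02,0.0]
    - [0.025,-0.12,0.0,-0.04,0.0]
    - [0.025,-0.18,0.0,-0.06,0.0]
    - [0.025,-0.24,0.0,-0.06,0.0]
    - [0.025,-0.24,0.0,-0.06,0.0]

```text
time_s: 19.35
tcp_pos: [0.5171, 0.151, 0.2411]
eef_rot: [-179.9, 0.1, -92.3]
contact_force: [-0.1, -1.3, -1.1]
gripper_width: 0.0247
```

```bash
python3 - <<'E'
from m import *
meas()
go(.5,.1,.2,-92.5)
c=capture('side')
for l in ['latch_peg','latch_pivot']: print(l,[(round(d['p'],2),np.round(d['location'],4).tolist()) for d in spotter.tip_of('side',l)][:2])
save('side_end',c); t=capture('top'); save('top_end',t)
E
ls pics
```

```text
pics/wrist_1939.png
  wrist lidkn 262 [0.6159 0.0011 0.0775] [ 0.6087 -0.0043  0.0732] [0.6253 0.0064 0.0811]
  wrist steel 504 [0.6168 0.0301 0.0776] [0.6092 0.02   0.0731] [0.6263 0.0404 0.0814]
  wrist red 246 [0.6169 0.0467 0.0765] [0.6099 0.0413 0.0706] [0.6257 0.0524 0.0799]
   pin [(0.61, [0.6173, 0.0442, 0.0659])]
   pin_head [(0.72, [0.6201, 0.0507, 0.0736])]
   lid_knuckles []
   knuckle_line []
pics/side_1964.png
  side handle 66 [ 0.5112 -0.0434  0.0875] [ 0.5064 -0.0655  0.0848] [ 0.5158 -0.0171  0.0894]
  side lidkn 143 [ 0.6124 -0.0495  0.0774] [ 0.6048 -0.0978  0.0736] [0.6207 0.0057 0.0806]
  side steel 94 [ 0.6111 -0.1157  0.0768] [ 0.6034 -0.1297  0.0731] [ 0.621  -0.1009  0.0806]
  side steel 64 [ 0.6139 -0.0454  0.0771] [ 0.6071 -0.0574  0.0737] [ 0.6228 -0.0321  0.0808]
  side steel 44 [0.6173 0.0301 0.0772] [0.6089 0.0203 0.0741] [0.6267 0.0498 0.0803]
  side red 6 [0.6162 0.0476 0.076 ] [0.6123 0.0469 0.0739] [0.621  0.0485 0.0772]
  side peg 26 [ 0.5043 -0.0931  0.1004] [ 0.4998 -0.0991  0.0969] [ 0.5093 -0.0859  0.1028]
   pin [(0.66, [0.41, 0.5985, 0.0122])
[... 1036 characters left out ...]
(0.98, [0.3427, -0.2961, 0.0056]), (0.6, [0.6127, -0.0477, 0.0716])]
   knuckle_line [(0.83, [0.6106, -0.043, 0.0668])]
t 20.1 tcp [0.5164 0.1471 0.2406] [-180.     -0.    -92.54] F [-0.4  0.2 -0.6] w 0.0251 j6 -39.4
d [0.0478 0.0143 0.0406] roll -0.0006
latch_peg [(0.64, [0.5051, -0.0935, 0.0986])]
latch_pivot [(0.83, [0.506, -0.1339, 0.078])]
side0.png
side_1222.png
side_1460.png
side_1964.png
side_755.png
side_917.png
side_end.png
sidecrop0.png
sidecrop2.png
top0.png
top2.png
top_1247.png
top_1485.png
top_1989.png
top_780.png
top_942.png
top_end.png
topcrop0.png
topcrop2.png
w3.png
w5.png
wc.png
wrist0.png
wrist1.png
wrist_1197.png
wrist_1435.png
wrist_1939.png
wrist_730.png
wrist_892.png
```

View pics/top_1989.png

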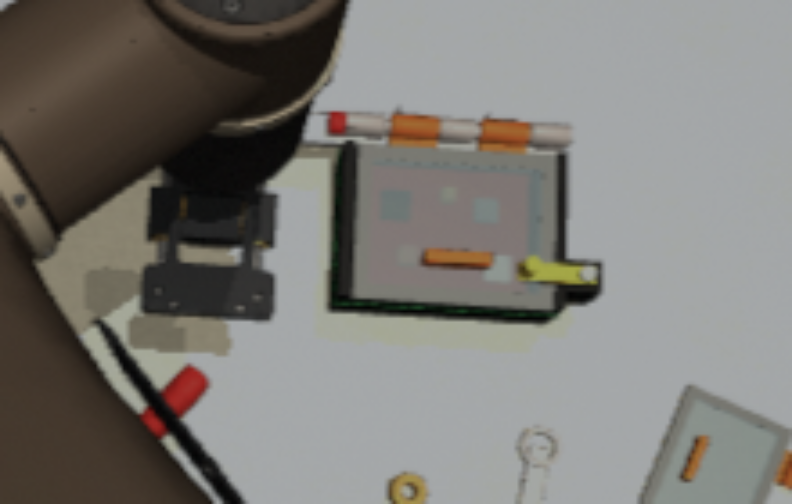

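View pics/side_1964.png

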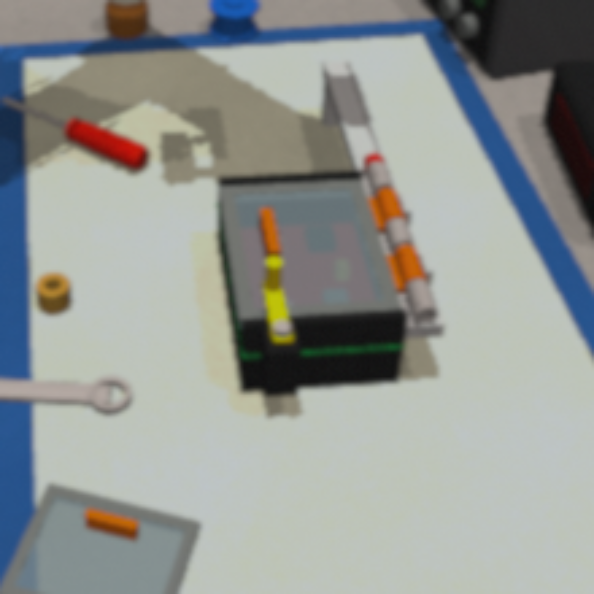

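The five knuckles are in line, the head is flush, the latch lies across the lid, and the bench things haven't moved. Handing in.

```bash
python3 -c "
from h import *
print(workorder.close_job())"
```

```text
the job is handed in; nothing more can be done
None
```

The lid is home, the hinge pin is fully in and the latch is over the lid. I handed the job in at about 20 s, and it reported no verdict.

- **Lid:** I gripped the larger lid's orange handle and slid it about 33 mm until the stops pushed back with about 15 N. Just after release its knuckles were within 1 mm of the steel ones. In the last pictures the five knuckles are still in line.
- **Pin:** I pushed it with closed fingers until the force jumped to about 8 N. The last images show the head flush against the first steel knuckle. The head's near edge is at y ≈ 0.042 m, where I expected the knuckle face.
- **Latch:** I gripped the peg and swung it round to its stop. The last side view puts the peg at (0.504, -0.093), within 2 mm of where a fully closed latch should be.
- **Bench things:** all those visible in the last close-ups were where they started. I did not re-check the circuit board, which was outside those pictures. The arm was clear of everything at the end.

**Disagreements:** the last top view put the peg about 8 mm from the side view, from only four pixels. It was about 6 to 8 mm off the other cameras before the latch moved too, so I trusted the side view. The networks also kept reporting the small lid and the long pin on the bench, which I ignored.

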